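# Find the fullest token tin and hold it up

### The job

Time to collect the games-room tokens: going from left to right as the robot sees them, take each of the three identical closed tins between the fingers, lift it clear of the counter to feel its weight, and set it back upright where it stood. Then hold up the heaviest one, upright and at rest, well above the counter (a good 20 cm), and finish while still holding it, with the other two tins standing in their places; if the last tin hefted is the heaviest you may simply keep hold of it. Do not tip a tin over or push the other things on the counter about.

Things in the scene. Friction and masses are not known exactly. Their poses are not given: they have to be found in the camera images.
- tin_left: closed square steel token tin, 58 x 58 mm, 90 mm high, flush lid, upright; three look alike. Origin: centre of its underside, z up, x and y square to its sides. 0.18 to 0.7 kg; the heaviest, a different one each time, by at least 0.2 kg. Stiff: 30 to 60 N of grip is fine. Contents shift up to 1.5 mm. This is the leftmost tin as the robot sees it (largest y).
- tin_middle: closed square steel token tin, 58 x 58 mm, 90 mm high, flush lid, upright; three look alike. Origin: centre of its underside, z up, x and y square to its sides. 0.18 to 0.7 kg; the heaviest, a different one each time, by at least 0.2 kg. Stiff: 30 to 60 N of grip is fine. Contents shift up to 1.5 mm. This is the tin in the middle (y near 0).
- tin_right: closed square steel token tin, 58 x 58 mm, 90 mm high, flush lid, upright; three look alike. Origin: centre of its underside, z up, x and y square to its sides. 0.18 to 0.7 kg; the heaviest, a different one each time, by at least 0.2 kg. Stiff: 30 to 60 N of grip is fine. Contents shift up to 1.5 mm. This is the rightmost tin as the robot sees it (smallest y).
- chalk: cube of cue chalk, 22 mm, loose on the counter in the gap between the left and the middle tin; origin under its centre
- dart: dart lying along x in the gap between the middle and the right tin, about 130 mm long, at most 25 mm high; origin under its middle
- tumbler: glass tumbler, 72 mm across, 95 mm high, farther back on the left; origin under its centre
- brush: table brush lying beyond the tins, nearly along y; origin under its middle
- tokens: short stack of brass tokens, 26 mm across, 12 mm high, on the robot's side of the tins; origin under its centre
- coaster: round cork coaster, 90 mm across, 6 mm high, nearest the robot; origin under its centre
Not all that is in view belongs to the job. What is shaped like the tin_middle but orange or turquoise is not meant.

How it is judged:
On the way, in this order (a step that is already met when the one before it is completed fails the run):
1. the left tin is held clear of the counter in the fingers (height (world z) of tin_left above 0.015 m and contact force between the fingers and tin_left above 2 N), for 0.2 s.
2. the middle tin is held clear of the counter in the fingers (height (world z) of tin_middle above 0.015 m and contact force between the fingers and tin_middle above 2 N), for 0.2 s.
3. the right tin is held clear of the counter in the fingers (height (world z) of tin_right above 0.015 m and contact force between the fingers and tin_right above 2 N), for 0.2 s.
At the end, for the whole second after the job is handed in: The heaviest of the three tins is held in the fingers, its underside more than 150 mm above the counter, upright within 0.25 rad and at rest, while the other two stand upright on the counter within 60 mm of where they started, at rest and not touched (((distance between roll_a_c0 and tin_left below 0.06 m and height (world z) of tin_left above 0.15 m and angle between tin_left's own z axis and vertical below 0.25 rad and linear speed of tin_left below 0.05 m/s and contact force between the fingers and tin_left above 2 N and height (world z) of each of tin_middle, tin_right below 0.006 m and angle between each of tin_middle, tin_right's own z axis and vertical below 0.06 rad and distance of each of tin_middle, tin_right from where it was at the start of the episode below 0.06 m and linear speed of each of tin_middle, tin_right below 0.03 m/s and contact force between the fingers and tin_middle below 0.1 N and contact force between each of tin_middle, tin_right and tin_left below 0.1 N and contact force between the fingers and tin_right below 0.1 N) or (distance between roll_a_c0 and tin_middle below 0.06 m and height (world z) of tin_middle above 0.15 m and angle between tin_middle's own z axis and vertical below 0.25 rad and linear speed of tin_middle below 0.05 m/s and contact force between the fingers and tin_middle above 2 N and height (world z) of each of tin_left, tin_right below 0.006 m and angle between each of tin_left, tin_right's own z axis and vertical below 0.06 rad and distance of each of tin_left, tin_right from where it was at the start of the episode below 0.06 m and linear speed of each of tin_left, tin_right below 0.03 m/s and contact force between the fingers and tin_left below 0.1 N and contact force between each of tin_left, tin_right and tin_middle below 0.1 N and contact force between the fingers and tin_right below 0.1 N) or (distance between roll_a_c0 and tin_right below 0.06 m and height (world z) of tin_right above 0.15 m and angle between tin_right's own z axis and vertical below 0.25 rad and linear speed of tin_right below 0.05 m/s and contact force between the fingers and tin_right above 2 N and height (world z) of each of tin_left, tin_middle below 0.006 m and angle between each of tin_left, tin_middle's own z axis and vertical below 0.06 rad and distance of each of tin_left, tin_middle from where it was at the start of the episode below 0.06 m and linear speed of each of tin_left, tin_middle below 0.03 m/s and contact force between the fingers and tin_left below 0.1 N and contact force between each of tin_left, tin_middle and tin_right below 0.1 N and contact force between the fingers and tin_middle below 0.1 N))); the arm keeps its last pose, push and grip.
It fails at once if a tin is tipped over (angle between any of tin_left, tin_middle, tin_right's own z axis and vertical above 0.6 rad).
It fails at once if one of the other things on the counter is pushed out of place (more than 30 mm) (distance of any of chalk, dart, tumbler, brush, tokens, coaster from where it was at the start of the episode above 0.03 m).
It also fails if it takes over 69 s, if anything falls off the work surface, if the arm or the gripper's body presses on something with over 40 N, if the wrist force passes 120 N, or if a joint passes its speed limit or range.

### The arm

A 6-joint arm with a two-finger parallel gripper is mounted at the origin on the work surface. World frame = base frame: x ahead of the robot, y to its left, z up, the work surface at z = 0. Lengths are in m, angles in rad, forces in N, time in s.
With the tool pointing down it reaches from about 0.3 to 0.775 m from the base axis. Payload 14.6 kg.
Tool frame: the origin (TCP) lies on the mounting face of the last link; the fingertips stand 199 mm ahead of it and the grasp point (between the pads) lies 180 mm ahead of it; z points along the fingers, y is the line along which they close (so a half turn about z gives the same grasp; the last joint's range is limited). The gripper opens to 94 mm and grips with 3 to 60 N. Pads are 16 mm wide; open, the fingers measure 119 mm over their backs; the gripper's body (75 mm by 177 mm) begins 78 mm behind the grasp point.
Start: joints at [1.082, 0.3, 1.521, -0, 1.321, -0.067], TCP at [0.225, 0.502, 0.405] pointing down, gripper open.
Joint ranges: [-3.03, 3.03], [-0.79, 2.21], [0.23, 2.52], [-1.04, 4.18], [0, 3.07], [-2.55, 2.55]. Speed limits (rad/s): [2.22, 2.22, 2.57, 3.14, 3.14, 3.14].

### API

Orientations are given as [roll, pitch, yaw] about the fixed x, y, z axes, in that order (R = Rz(yaw) Ry(pitch) Rx(roll)).
In Python, from station import telemetry, cams, workorder, finder gives the robot as it stands.
- The arm moves only by the tool jog_arm, never from a script. Its argument "rows" is a list of rows, each an object with "gripper": the finger opening in m, from 0 to 0.094; "slide": the shift along the tool's x, y, z in m, a list of three; "spin": the turn about the tool's z in rad. In form: [{"gripper": gripper, "slide": [tx, ty, tz], "spin": spin}, ...]. A call has 1 to 8 rows; each row is the pose to reach, as a shift and turn from the pose commanded when the call began, along the tool's axes at that moment; what a row does not reach only later rows make up. A row lasts 1/10 s, in which the tool goes at most 50 mm and 8.59 degrees, less where a joint would pass 70% of its speed; a pose out of reach is approached as far as the arm can. A call with a gripper value outside its range is refused whole. The fingers move at their own pace and stop on an object; "squeeze" is the grip in N (left out, the last holds). Time passes only in rows, so rows that repeat a pose let the fingers close. It gives the time, the measured TCP pose, the force, the opening and the grip force at its end, in the units of the state.
- telemetry.get_obs(): the state, without advancing time (a new reading comes with each control period).
- cams.camera(name): name is "side" or "top"; returns (picture, depth): 400x640x3 uint8, red, green, blue; 400x640 float32, m along the optical axis (not along the pixel's ray), 0 where there is no reading.
- cams.camera_info(name): a dict with "camera_matrix" (3x3 intrinsics, pixels), "R" (3x3) and "t" (3): a world point X has camera coordinates R X + t. Camera axes: x right, y down, z forward; pixel columns grow to the right and rows downward; lengths in m; the calibration is good to about 2 mm. A picture is of the moment at which its call begins. camera_info takes no time and is no camera call.
- workorder.hand_in(): hands the job in; it is judged then, once.
Trained networks look in the newest picture that a camera, given by its name, has taken for a name from the list of things; names that differ only in an ending like _2 or _b are one class to them, and where a whole thing is asked for, a point or a joint stands for the part that bears it (a point fixed in the world has none). Each returns a list of dicts, best first, with "confidence" (0 to 1); they miss things now and then, are a little off and sometimes report something else, mostly with a low value. They report only what shows in the picture. A call takes as long as a camera call. They do not tell look-alikes from the thing itself.
- finder.find_in(target, camera): "point" ([x, y, z] in m, in world coordinates, good to about 4 mm: the middle of the surface that is visible of it).
- finder.masks_of(target, camera): "region" (400x640 bool, what is visible of it).
The state is a dict: "time_s": time; "qpos": joint angles; "joint_vel": joint speeds; "tau": joint torques, N m; "ee_pos": TCP position; "eef_rot": TCP orientation; "force": force on the tool from outside, world axes, zero at the start; "moment": the same for the moment, N m; "grip_width": finger opening in m; "grip_force": force on a finger pad.
Only numpy, scipy, OpenCV 4.12 (cv2) and the standard library are available. Lean on these libraries where they do the work, as an engineer would, in place of code of your own. Each camera call takes 0.05 s, during which the arm holds its last target. There are 200 camera calls.

## Working session

There is one attempt and no reset: what is moved stays moved. The work goes in short steps, Python scripts to look and compute and a tool call to move; the robot and the scene stay as the last step left them, time stands still between calls to the robot, and variables do not carry over. Pictures are saved under pics/ and viewed, at most 10 in all, crops included, and the job is handed in when it is done.

Besides the shell and the picture viewer there is one more tool, called after "Call:" as name(argument=value, ...), one argument or row to a line, values as JSON. jog_arm: Moves the arm, as the interface text tells. Its arguments: {"type":"object","properties":{"rows":{"type":"array","items":{"type":"object","properties":{"gripper":{"type":"number"},"slide":{"type":"array","items":{"type":"number"}},"spin":{"type":"number"}}}},"squeeze":{"type":"number"}},"required":["rows"]}

```bash
mkdir -p pics; cat > h.py <<'E'
import numpy as np, cv2
from station import telemetry, cams, workorder, finder
def world(cam, d):
    i=cams.camera_info(cam); K=np.array(i["camera_matrix"]);R=np.array(i["R"]);t=np.array(i["t"])
    v,u=np.mgrid[0:400,0:640]
    P=np.stack([(u-K[0,2])/K[0,0]*d,(v-K[1,2])/K[1,1]*d,d],-1)
    W=(P-t)@R; W[d<=0]=np.nan
    return W
E
python3 - <<'E'
from h import *
ims=[]
for c in ("top","side"):
    p,d=cams.camera(c); np.savez(f"{c}0.npz",p=p,d=d)
    cv2.imwrite(f"pics/{c}0.png",p[...,::-1])
    for r in finder.find_in("tin_middle",c): print(c,np.round(r["point"],3),round(r["confidence"],2))
    i=cams.camera_info(c); print(np.round(i["R"],2).tolist(),np.round(i["t"],2))
o=telemetry.get_obs(); print({k:np.round(v,3).tolist() for k,v in o.items()})
E
```

```text
top [ 0.346 -0.09   0.087] 0.94
top [0.598 0.022 0.086] 0.66
top [ 0.468 -0.004  0.091] 0.61
[[-0.02, -1.0, 0.01], [-0.98, 0.02, -0.19], [0.19, -0.01, -0.98]] [0.07 0.56 1.  ]
side [ 0.453 -0.022  0.073] 0.8
side [ 0.324 -0.116  0.081] 0.74
side [0.588 0.003 0.076] 0.63
[[0.7, -0.71, -0.01], [-0.52, -0.5, -0.7], [0.49, 0.5, -0.72]] [-0.34  0.31  0.88]
{'time_s': 0.2, 'qpos': [1.082, 0.3, 1.521, -0.0, 1.321, -0.067], 'joint_vel': [0.002, -0.003, -0.001, -0.001, -0.001, -0.001], 'tau': [0.001, -53.15, -35.256, 0.071, 0.023, -0.0], 'ee_pos': [0.225, 0.502, 0.404], 'eef_rot': [-3.141, -0.0, 2.72], 'force': [0.388, 0.059, 0.146], 'moment': [-0.007, -0.028, 0.006], 'grip_force': 0.0, 'grip_width': 0.094}
```

View pics/top0.png

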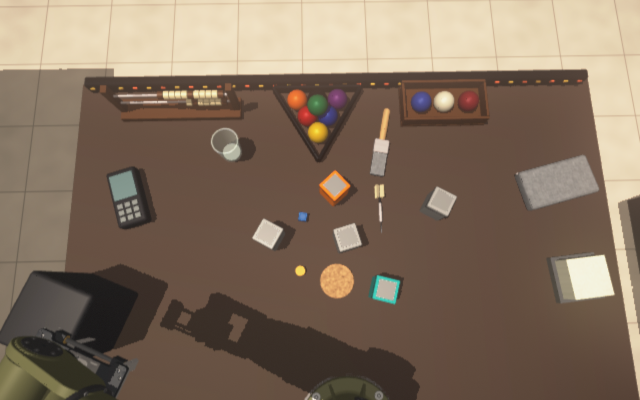

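View pics/side0.png

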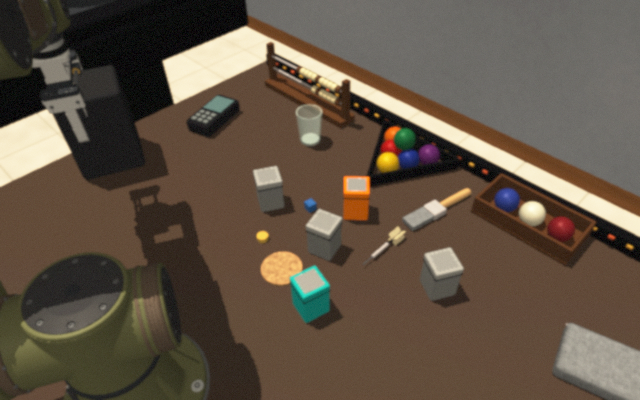

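Candidates in the top picture are grey tins at (268,235), (348,238) and (441,202), the orange decoy at (335,187) and the turquoise decoy at (386,290). I choose the three grey ones, left, middle and right in that order. The chalk is at (303,216), the dart at (380,205), the tokens at (300,271) and the coaster at (337,281).

```bash
python3 - <<'E'
from h import *
z=np.load("top0.npz"); W=world("top",z["d"]); p=z["p"]
m=((W[...,2]>0.08)&(W[...,2]<0.1)).astype(np.uint8)
n,l,s,c=cv2.connectedComponentsWithStats(m)
for k in range(1,n):
    if s[k,4]<200: continue
    P=W[l==k]; r=cv2.minAreaRect(P[:,:2].astype(np.float32)*1000)
    print(np.round(c[k]),s[k,4],"z",np.round(np.median(P[:,2]),4),np.round(r[0],1),np.round(r[1],1),round(r[2],1))
m=((W[...,2]>0.006)&(W[...,2]<0.3)).astype(np.uint8)
n,l,s,c=cv2.connectedComponentsWithStats(m)
for k in range(1,n):
    if s[k,4]<30: continue
    P=W[l==k]; print(np.round(c[k]),s[k,4],np.round(np.percentile(P,2,0),3),np.round(np.percentile(P,98,0),3))
cv2.imwrite("pics/crop.png",cv2.resize(p[150:320,230:480][...,::-1],None,fx=3.2,fy=3.2,interpolation=cv2.INTER_CUBIC))
E
```

```text
[317. 104.] 258 z 0.0924 [836.1  60.5] [52.6 51.9] 66.4
[224. 140.] 217 z 0.0933 [732.3 306. ] [70.  70.7] 89.6
[334. 185.] 519 z 0.0906 [607.8  20.8] [59.4 58.6] 42.3
[441. 201.] 540 z 0.0907 [ 560.8 -253.5] [59.7 59.8] 61.0
[267. 233.] 554 z 0.0909 [486.5 193.2] [58.9 59.2] 61.1
[347. 237.] 551 z 0.091 [473.3  -7.4] [58.7 59. ] 15.8
[108. 310.] 304 z 0.0899 [323.4 587.2] [199.1  95.4] 20.8
[385. 289.] 588 z 0.0909 [342.1 -97.9] [59.  58.6] 75.2
[321.  95.] 17257 [ 0.761 -0.649  0.008] [0.947 0.64  0.111]
[380. 147.] 740 [ 0.655 -0.143  0.011] [ 0.842 -0.087  0.024]
[226. 143.] 708 [0.699 0.273 0.007] [0.765 0.338 0.098]
[556. 182.] 2966 [ 0.554 -0.691  0.015] [ 0.681 -0.497  0.04 ]
[128. 197.] 1939 [0.522 0.525 0.013] [0.676 0.625 0.046]
[334. 188.] 670 [ 0.57  -0.014  0.012] [0.64  0.055 0.094]
[380. 200.] 182 [ 0.502 -0.116  0.008] [ 0.624 -0.096  0.024]
[438. 203.] 780 [ 0.525 -0.283  0.011] [ 0.594 -0.217  0.094]
[302. 216.] 72 [0.529 0.097 0.01 ] [0.55  0.118 0.026]
[269. 234.] 638 [0.451 0.158 0.016] [0.519 0.225 0.095]
[346. 238.] 620 [ 0.441 -0.038  0.019] [0.502 0.025 0.095]
[580. 277.] 2608 [ 0.303 -0.668  0.011] [ 0.418 -0.557  0.074]
[336. 280.] 603 [ 0.325 -0.021  0.006] [0.406 0.058 0.011]
[300. 270.] 76 [0.384 0.105 0.01 ] [0.405 0.128 0.017]
[ 71. 308.] 7426 [0.227 0.544 0.022] [0.394 0.712 0.233]
[384. 289.] 671 [ 0.312 -0.127  0.016] [ 0.373 -0.065  0.094]
[ 81. 350.] 63 [0.205 0.543 0.097] [0.256 0.603 0.292]
[134. 364.] 56 [0.194 0.445 0.213] [0.215 0.454 0.239]
[347. 390.] 1357 [ 0.072 -0.087  0.008] [0.125 0.086 0.207]
```

View pics/crop.png

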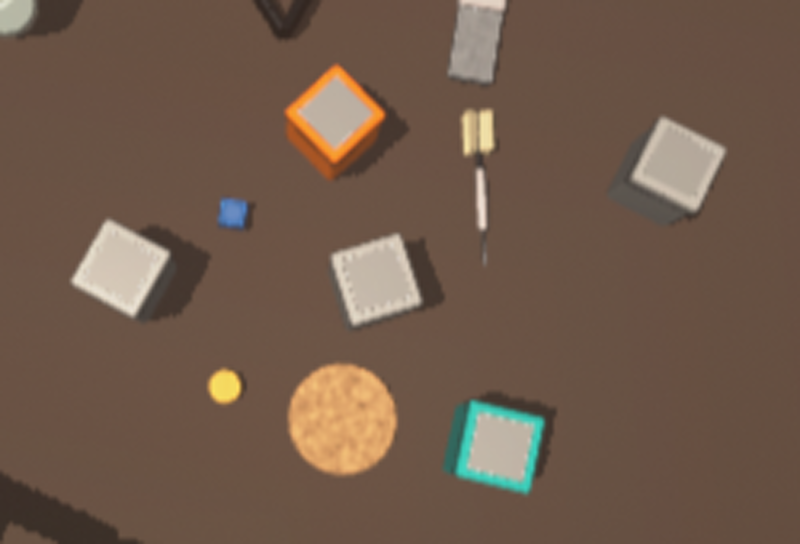

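The crop shows the three grey tins at (122,268), (376,280) and (678,165). The orange and turquoise ones are decoys. Heights (0.091) and sides (59 mm) fit the description.

```bash
cat >> h.py <<'E'
T={"L":(.4865,.1932,151.1),"M":(.4733,-.0074,105.8),"R":(.5608,-.2535,61.0)}
def go(x,y,z,yawdeg):
    from scipy.spatial.transform import Rotation as Ro
    o=telemetry.get_obs(); R=Ro.from_euler("xyz",o["eef_rot"]).as_matrix()
    s=R.T@(np.array([x,y,z])-o["ee_pos"]); a=np.radians(yawdeg)-o["eef_rot"][2]
    a=(a+np.pi)%(2*np.pi)-np.pi
    print("t",o["time_s"],"slide",np.round(s,4),"spin",round(-a,4),"F",np.round(o["force"],2),"w",o["grip_width"],o["grip_force"],"p",np.round(o["ee_pos"],4),np.round(o["eef_rot"],3))
E
python3 -c "
from h import *
x,y,a=T['L'];go(x,y,.34,a)"
```

```text
t 0.2 slide [-0.3648 -0.1745  0.0644] spin 0.0826 F [0.39 0.06 0.15] w 0.09393221260560815 0.0 p [0.2252 0.5018 0.4043] [-3.141 -0.     2.72 ]
```

Call:
jog_arm(
  rows=[
    {"gripper":0.094,"slide":[-0.09,-0.044,0],"spin":0.04},
    {"gripper":0.094,"slide":[-0.18,-0.087,0],"spin":0.083},
    {"gripper":0.094,"slide":[-0.27,-0.13,0],"spin":0.083},
    {"gripper":0.094,"slide":[-0.365,-0.1745,0],"spin":0.083},
    {"gripper":0.094,"slide":[-0.365,-0.1745,0],"spin":0.083},
    {"gripper":0.094,"slide":[-0.365,-0.1745,0],"spin":0.083},
    {"gripper":0.094,"slide":[-0.365,-0.1745,0],"spin":0.083},
    {"gripper":0.094,"slide":[-0.365,-0.1745,0],"spin":0.083},
  ],
  squeeze=45,
)

```text
time_s: 1.0
ee_pos: [0.4847, 0.1948, 0.4047]
eef_rot: [3.141, 0.0, 2.637]
force: [0.2, 0.1, -0.1]
grip_width: 0.0941
grip_force: 0.0
```

Call:
jog_arm(
  rows=[
    {"gripper":0.094,"slide":[0,0,0],"spin":0},
    {"gripper":0.094,"slide":[0,0,0],"spin":0},
    {"gripper":0.094,"slide":[0,0,0],"spin":0},
  ],
)

```text
time_s: 1.3
ee_pos: [0.4833, 0.1973, 0.4045]
eef_rot: [-3.141, -0.0, 2.638]
force: [0.1, -0.0, -1.1]
grip_width: 0.0942
grip_force: 0.0
```

```bash
python3 -c "
from h import *
x,y,a=T['L'];go(x,y,.237,a)"
```

```text
t 1.3 slide [-0.0049 -0.002   0.1675] spin 0.0004 F [ 0.06 -0.02 -1.08] w 0.0941615805630251 0.0 p [0.4833 0.1973 0.4045] [-3.141 -0.     2.638]
```

Call:
jog_arm(
  rows=[
    {"slide":[-0.005,-0.002,0.04],"spin":0,"gripper":0.094},
    {"slide":[-0.005,-0.002,0.08],"spin":0,"gripper":0.094},
    {"slide":[-0.005,-0.002,0.11],"spin":0,"gripper":0.094},
    {"slide":[-0.005,-0.002,0.135],"spin":0,"gripper":0.094},
    {"slide":[-0.005,-0.002,0.155],"spin":0,"gripper":0.094},
    {"slide":[-0.005,-0.002,0.1675],"spin":0,"gripper":0.094},
    {"slide":[-0.005,-0.002,0.1675],"spin":0,"gripper":0.094},
    {"slide":[-0.005,-0.002,0.1675],"spin":0,"gripper":0.094},
  ],
)

```text
time_s: 2.1
ee_pos: [0.4872, 0.193, 0.2379]
eef_rot: [3.141, 0.001, 2.638]
force: [0.1, -0.8, 0.5]
grip_width: 0.094
grip_force: 0.0
```

Call:
jog_arm(
  rows=[
    {"slide":[0,0,0],"spin":0,"gripper":0.05},
    {"slide":[0,0,0],"spin":0,"gripper":0.05},
    {"slide":[0,0,0],"spin":0,"gripper":0.05},
    {"slide":[0,0,0],"spin":0,"gripper":0.05},
    {"slide":[0,0,0],"spin":0,"gripper":0.05},
    {"slide":[0,0,0],"spin":0,"gripper":0.05},
    {"slide":[0,0,0],"spin":0,"gripper":0.05},
    {"slide":[0,0,0],"spin":0,"gripper":0.05},
  ],
)

```text
time_s: 2.9
ee_pos: [0.4872, 0.1924, 0.2373]
eef_rot: [3.142, 0.0, 2.637]
force: [-0.7, -1.5, 3.1]
grip_width: 0.0577
grip_force: 45.0
```

```bash
python3 -c "
from h import *
x,y,a=T['L'];go(x,y,.237,a)"
```

```text
t 2.9 slide [0.001  0.0003 0.0003] spin -0.0004 F [-0.73 -1.46  3.06] w 0.057747800489371434 44.9521404504776 p [0.4872 0.1924 0.2373] [3.142 0.    2.637]
```

Call:
jog_arm(
  rows=[
    {"slide":[0,0,-0.01],"spin":0,"gripper":0.05},
    {"slide":[0,0,-0.02],"spin":0,"gripper":0.05},
    {"slide":[0,0,-0.03],"spin":0,"gripper":0.05},
    {"slide":[0,0,-0.04],"spin":0,"gripper":0.05},
    {"slide":[0,0,-0.05],"spin":0,"gripper":0.05},
    {"slide":[0,0,-0.06],"spin":0,"gripper":0.05},
    {"slide":[0,0,-0.06],"spin":0,"gripper":0.05},
    {"slide":[0,0,-0.06],"spin":0,"gripper":0.05},
  ],
)

```text
time_s: 3.7
ee_pos: [0.4871, 0.1924, 0.2972]
eef_rot: [3.142, 0.0, 2.637]
force: [0.1, -0.4, -3.5]
grip_width: 0.0578
grip_force: 44.9
```

Call:
jog_arm(
  rows=[
    {"slide":[0,0,0],"spin":0,"gripper":0.05},
    {"slide":[0,0,0],"spin":0,"gripper":0.05},
    {"slide":[0,0,0],"spin":0,"gripper":0.05},
    {"slide":[0,0,0],"spin":0,"gripper":0.05},
    {"slide":[0,0,0],"spin":0,"gripper":0.05},
  ],
)

```text
time_s: 4.2
ee_pos: [0.4872, 0.1925, 0.297]
eef_rot: [-3.141, -0.0, 2.637]
force: [-1.1, -0.3, -3.2]
grip_width: 0.0579
grip_force: 44.9
```

```bash
cat >> h.py <<'E'
def weigh(n=10):
    F=[]
    for k in range(n):
        cams.camera("side"); o=telemetry.get_obs(); F.append(np.r_[o["force"],o["tau"][1:3]])
    F=np.array(F); print("mean",np.round(F.mean(0),3),"std",np.round(F.std(0),3))
E
python3 -c "
from h import *
weigh()
x,y,a=T['L'];go(x,y,.237,a)
cv2.imwrite('pics/s1.png',cams.camera('side')[0][...,::-1])"
```

```text
mean [-3.0000e-02 -1.8300e-01 -3.3300e+00 -5.3984e+01 -3.2269e+01] std [0.63  0.376 0.581 0.014 0.007]
t 4.7 slide [0.0009 0.0003 0.0602] spin -0.0003 F [-0.28 -0.46 -3.18] w 0.05780048180030875 44.949719309806824 p [0.4872 0.1925 0.2972] [ 3.142 -0.     2.637]
```

View pics/s1.png

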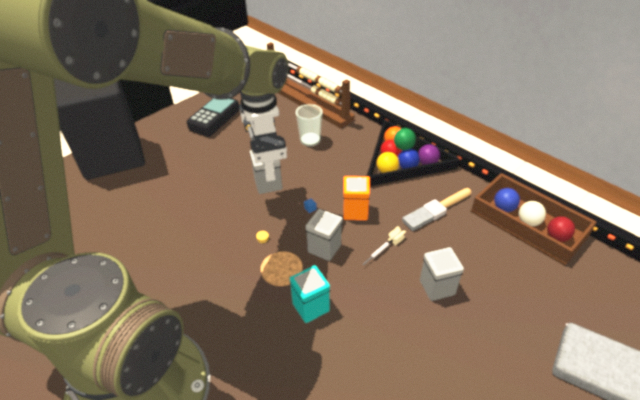

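The left tin is in the fingers at (265,175) and everything else is undisturbed. It weighs about 3.3 N. Setting it back.

Call:
jog_arm(
  rows=[
    {"slide":[0,0,0.015],"spin":0,"gripper":0.05},
    {"slide":[0,0,0.03],"spin":0,"gripper":0.05},
    {"slide":[0,0,0.04],"spin":0,"gripper":0.05},
    {"slide":[0,0,0.048],"spin":0,"gripper":0.05},
    {"slide":[0,0,0.054],"spin":0,"gripper":0.05},
    {"slide":[0,0,0.058],"spin":0,"gripper":0.05},
    {"slide":[0,0,0.06],"spin":0,"gripper":0.05},
    {"slide":[0,0,0.06],"spin":0,"gripper":0.05},
  ],
)

```text
time_s: 5.55
ee_pos: [0.4873, 0.1925, 0.2375]
eef_rot: [3.141, 0.0, 2.637]
force: [0.5, 0.5, -3.5]
grip_width: 0.0576
grip_force: 44.9
```

Call:
jog_arm(
  rows=[
    {"slide":[0,0,0],"spin":0,"gripper":0.05},
    {"slide":[0,0,0],"spin":0,"gripper":0.094},
    {"slide":[0,0,0],"spin":0,"gripper":0.094},
    {"slide":[0,0,0],"spin":0,"gripper":0.094},
    {"slide":[0,0,0],"spin":0,"gripper":0.094},
    {"slide":[0,0,0],"spin":0,"gripper":0.094},
  ],
)

```text
time_s: 6.15
ee_pos: [0.4872, 0.1925, 0.2372]
eef_rot: [3.141, 0.0, 2.637]
force: [-0.5, -0.5, 0.1]
grip_width: 0.0929
grip_force: 0.0
```

Call:
jog_arm(
  rows=[
    {"slide":[0,0,-0.03],"spin":0,"gripper":0.094},
    {"slide":[0,0,-0.06],"spin":0,"gripper":0.094},
    {"slide":[0,0,-0.1],"spin":0,"gripper":0.094},
    {"slide":[0,0,-0.13],"spin":0,"gripper":0.094},
    {"slide":[0,0,-0.13],"spin":0,"gripper":0.094},
    {"slide":[0,0,-0.13],"spin":0,"gripper":0.094},
    {"slide":[0,0,-0.13],"spin":0,"gripper":0.094},
  ],
)

```text
time_s: 6.85
ee_pos: [0.487, 0.1924, 0.3659]
eef_rot: [-3.14, -0.001, 2.637]
force: [-0.2, -0.3, -0.2]
grip_width: 0.0939
grip_force: 0.0
```

```bash
python3 -c "
from h import *
weigh()
x,y,a=T['M'];go(x,y,.367,a)"
```

```text
mean [ -0.091  -0.13   -0.251 -50.442 -33.832] std [0.493 0.441 0.366 0.267 0.104]
t 7.35 slide [-8.450e-02 -1.817e-01  1.000e-04] spin 0.7902 F [ 0.72  0.31 -0.5 ] w 0.09402086164447994 0.0 p [0.4872 0.1925 0.3671] [-3.142 -0.     2.637]
```

Call:
jog_arm(
  rows=[
    {"slide":[-0.02,-0.04,0],"spin":0.13,"gripper":0.094},
    {"slide":[-0.035,-0.075,0],"spin":0.27,"gripper":0.094},
    {"slide":[-0.055,-0.115,0],"spin":0.4,"gripper":0.094},
    {"slide":[-0.07,-0.15,0],"spin":0.53,"gripper":0.094},
    {"slide":[-0.0845,-0.182,0],"spin":0.66,"gripper":0.094},
    {"slide":[-0.0845,-0.182,0],"spin":0.79,"gripper":0.094},
    {"slide":[-0.0845,-0.182,0],"spin":0.79,"gripper":0.094},
    {"slide":[-0.0845,-0.182,0],"spin":0.79,"gripper":0.094},
  ],
)

```text
time_s: 8.15
ee_pos: [0.4731, -0.0074, 0.3672]
eef_rot: [3.142, 0.0, 1.851]
force: [0.5, 0.4, -0.6]
grip_width: 0.094
grip_force: 0.0
```

Call:
jog_arm(
  rows=[
    {"slide":[0,0,0],"spin":0,"gripper":0.094},
    {"slide":[0,0,0],"spin":0,"gripper":0.094},
    {"slide":[0,0,0],"spin":0,"gripper":0.094},
  ],
)

```text
time_s: 8.45
ee_pos: [0.4732, -0.0073, 0.3671]
eef_rot: [-3.141, -0.0, 1.849]
force: [0.0, -0.7, -0.9]
grip_width: 0.0943
grip_force: 0.0
```

```bash
python3 -c "
from h import *
x,y,a=T['M'];go(x,y,.237,a)"
```

```text
t 8.45 slide [-1.000e-04  1.000e-04  1.301e-01] spin 0.002 F [ 0.04 -0.69 -0.9 ] w 0.09425378286875852 0.0 p [ 0.4732 -0.0073  0.3671] [-3.141 -0.     1.849]
```

Call:
jog_arm(
  rows=[
    {"slide":[0,0,0.03],"spin":0,"gripper":0.094},
    {"slide":[0,0,0.06],"spin":0,"gripper":0.094},
    {"slide":[0,0,0.085],"spin":0,"gripper":0.094},
    {"slide":[0,0,0.105],"spin":0,"gripper":0.094},
    {"slide":[0,0,0.12],"spin":0,"gripper":0.094},
    {"slide":[0,0,0.13],"spin":0,"gripper":0.094},
    {"slide":[0,0,0.13],"spin":0,"gripper":0.094},
    {"slide":[0,0,0.13],"spin":0,"gripper":0.094},
  ],
)

```text
time_s: 9.25
ee_pos: [0.4733, -0.0076, 0.2376]
eef_rot: [3.141, 0.0, 1.847]
force: [0.3, 1.0, -0.3]
grip_width: 0.0938
grip_force: 0.0
```

Call:
jog_arm(
  rows=[
    {"slide":[0,0,0],"spin":0,"gripper":0.05},
    {"slide":[0,0,0],"spin":0,"gripper":0.05},
    {"slide":[0,0,0],"spin":0,"gripper":0.05},
    {"slide":[0,0,0],"spin":0,"gripper":0.05},
    {"slide":[0,0,0],"spin":0,"gripper":0.05},
    {"slide":[0,0,0],"spin":0,"gripper":0.05},
    {"slide":[0,0,0],"spin":0,"gripper":0.05},
    {"slide":[0,0,0],"spin":0,"gripper":0.05},
  ],
  squeeze=45,
)

```text
time_s: 10.05
ee_pos: [0.4731, -0.0077, 0.2373]
eef_rot: [-3.142, 0.0, 1.847]
force: [-2.1, 0.2, 4.6]
grip_width: 0.0575
grip_force: 45.0
```

Call:
jog_arm(
  rows=[
    {"slide":[0,0,-0.01],"spin":0,"gripper":0.05},
    {"slide":[0,0,-0.02],"spin":0,"gripper":0.05},
    {"slide":[0,0,-0.03],"spin":0,"gripper":0.05},
    {"slide":[0,0,-0.04],"spin":0,"gripper":0.05},
    {"slide":[0,0,-0.05],"spin":0,"gripper":0.05},
    {"slide":[0,0,-0.06],"spin":0,"gripper":0.05},
    {"slide":[0,0,-0.06],"spin":0,"gripper":0.05},
    {"slide":[0,0,-0.06],"spin":0,"gripper":0.05},
  ],
)

```text
time_s: 10.85
ee_pos: [0.4731, -0.0077, 0.2972]
eef_rot: [3.141, 0.0, 1.847]
force: [-0.3, 0.6, -2.2]
grip_width: 0.0575
grip_force: 45.0
```

Call:
jog_arm(
  rows=[
    {"slide":[0,0,0],"spin":0,"gripper":0.05},
    {"slide":[0,0,0],"spin":0,"gripper":0.05},
    {"slide":[0,0,0],"spin":0,"gripper":0.05},
    {"slide":[0,0,0],"spin":0,"gripper":0.05},
    {"slide":[0,0,0],"spin":0,"gripper":0.05},
  ],
)

```text
time_s: 11.35
ee_pos: [0.4731, -0.0077, 0.297]
eef_rot: [-3.141, -0.0, 1.847]
force: [1.6, -0.4, -3.2]
grip_width: 0.0579
grip_force: 45.0
```

```bash
python3 -c "
from h import *
weigh()
x,y,a=T['M'];go(x,y,.237,a)"
```

```text
mean [  0.073   0.085  -2.259 -46.71  -31.16 ] std [0.32  0.556 0.461 0.013 0.007]
t 11.85 slide [0.0003 0.0003 0.0602] spin 0.0002 F [ 0.25 -0.51 -2.68] w 0.05809906469383011 44.99939739704132 p [ 0.4731 -0.0077  0.2972] [ 3.142 -0.     1.847]
```

Middle tin: about 2.3 N (left: 3.3 N). Setting it back.

Call:
jog_arm(
  rows=[
    {"slide":[0,0,0.015],"spin":0,"gripper":0.05},
    {"slide":[0,0,0.03],"spin":0,"gripper":0.05},
    {"slide":[0,0,0.04],"spin":0,"gripper":0.05},
    {"slide":[0,0,0.048],"spin":0,"gripper":0.05},
    {"slide":[0,0,0.054],"spin":0,"gripper":0.05},
    {"slide":[0,0,0.058],"spin":0,"gripper":0.05},
    {"slide":[0,0,0.06],"spin":0,"gripper":0.05},
    {"slide":[0,0,0.06],"spin":0,"gripper":0.05},
  ],
)

```text
time_s: 12.65
ee_pos: [0.4732, -0.0077, 0.2374]
eef_rot: [3.141, 0.0, 1.847]
force: [0.3, -0.3, -2.6]
grip_width: 0.0577
grip_force: 45.0
```

Call:
jog_arm(
  rows=[
    {"slide":[0,0,0],"spin":0,"gripper":0.05},
    {"slide":[0,0,0],"spin":0,"gripper":0.094},
    {"slide":[0,0,0],"spin":0,"gripper":0.094},
    {"slide":[0,0,0],"spin":0,"gripper":0.094},
    {"slide":[0,0,0],"spin":0,"gripper":0.094},
    {"slide":[0,0,0],"spin":0,"gripper":0.094},
  ],
)

```text
time_s: 13.25
ee_pos: [0.4731, -0.0077, 0.2372]
eef_rot: [3.141, 0.0, 1.847]
force: [-0.2, 0.1, 0.3]
grip_width: 0.0929
grip_force: 0.0
```

Call:
jog_arm(
  rows=[
    {"slide":[0,0,-0.03],"spin":0,"gripper":0.094},
    {"slide":[0,0,-0.06],"spin":0,"gripper":0.094},
    {"slide":[0,0,-0.1],"spin":0,"gripper":0.094},
    {"slide":[0,0,-0.13],"spin":0,"gripper":0.094},
    {"slide":[0,0,-0.13],"spin":0,"gripper":0.094},
    {"slide":[0,0,-0.13],"spin":0,"gripper":0.094},
    {"slide":[0,0,-0.13],"spin":0,"gripper":0.094},
  ],
)

```text
time_s: 13.95
ee_pos: [0.473, -0.0077, 0.366]
eef_rot: [-3.14, -0.001, 1.847]
force: [-1.0, 0.1, 0.2]
grip_width: 0.0939
grip_force: 0.0
```

```bash
python3 -c "
from h import *
weigh(4)
x,y,a=T['R'];go(x,y,.367,a)"
```

```text
mean [ -0.084  -0.84   -0.232 -43.756 -33.494] std [0.619 0.47  0.411 0.24  0.127]
t 14.15 slide [-0.2604  0.0174 -0.0008] spin 0.7822 F [-1.03 -1.35  0.17] w 0.09400544389461699 0.0 p [ 0.4731 -0.0077  0.3664] [-3.140e+00 -1.000e-03  1.847e+00]
```

Call:
jog_arm(
  rows=[
    {"slide":[-0.045,0.003,0],"spin":0.13,"gripper":0.094},
    {"slide":[-0.09,0.006,0],"spin":0.26,"gripper":0.094},
    {"slide":[-0.135,0.009,0],"spin":0.39,"gripper":0.094},
    {"slide":[-0.18,0.012,0],"spin":0.52,"gripper":0.094},
    {"slide":[-0.22,0.015,0],"spin":0.65,"gripper":0.094},
    {"slide":[-0.26,0.0174,0],"spin":0.782,"gripper":0.094},
    {"slide":[-0.26,0.0174,0],"spin":0.782,"gripper":0.094},
    {"slide":[-0.26,0.0174,0],"spin":0.782,"gripper":0.094},
  ],
)

```text
time_s: 14.95
ee_pos: [0.5606, -0.2535, 0.366]
eef_rot: [-3.14, -0.0, 1.065]
force: [-0.0, 0.2, 0.1]
grip_width: 0.0939
grip_force: 0.0
```

Call:
jog_arm(
  rows=[
    {"slide":[0,0,0],"spin":0,"gripper":0.094},
    {"slide":[0,0,0],"spin":0,"gripper":0.094},
    {"slide":[0,0,0],"spin":0,"gripper":0.094},
  ],
)

```text
time_s: 15.25
ee_pos: [0.5607, -0.2523, 0.3675]
eef_rot: [3.141, -0.0, 1.066]
force: [-0.4, -0.3, 0.1]
grip_width: 0.0941
grip_force: 0.0
```

```bash
python3 -c "
from h import *
x,y,a=T['R'];go(x,y,.237,a)"
```

```text
t 15.25 slide [-0.001   0.0006  0.1305] spin 0.0017 F [-0.4  -0.26  0.14] w 0.09407973616678025 0.0 p [ 0.5607 -0.2523  0.3675] [ 3.141 -0.     1.066]
```

Call:
jog_arm(
  rows=[
    {"slide":[-0.001,0,0.03],"spin":0,"gripper":0.094},
    {"slide":[-0.001,0,0.06],"spin":0,"gripper":0.094},
    {"slide":[-0.001,0,0.085],"spin":0,"gripper":0.094},
    {"slide":[-0.001,0,0.105],"spin":0,"gripper":0.094},
    {"slide":[-0.001,0,0.12],"spin":0,"gripper":0.094},
    {"slide":[-0.001,0,0.13],"spin":0,"gripper":0.094},
    {"slide":[-0.001,0,0.13],"spin":0,"gripper":0.094},
    {"slide":[-0.001,0,0.13],"spin":0,"gripper":0.094},
  ],
)

```text
time_s: 16.05
ee_pos: [0.5604, -0.254, 0.2379]
eef_rot: [3.141, -0.0, 1.065]
force: [-0.5, -0.6, 0.0]
grip_width: 0.0943
grip_force: 0.0
```

Call:
jog_arm(
  rows=[
    {"slide":[0,0,0],"spin":0,"gripper":0.05},
    {"slide":[0,0,0],"spin":0,"gripper":0.05},
    {"slide":[0,0,0],"spin":0,"gripper":0.05},
    {"slide":[0,0,0],"spin":0,"gripper":0.05},
    {"slide":[0,0,0],"spin":0,"gripper":0.05},
    {"slide":[0,0,0],"spin":0,"gripper":0.05},
    {"slide":[0,0,0],"spin":0,"gripper":0.05},
    {"slide":[0,0,0],"spin":0,"gripper":0.05},
  ],
  squeeze=45,
)

```text
time_s: 16.85
ee_pos: [0.5603, -0.254, 0.2373]
eef_rot: [3.141, 0.0, 1.065]
force: [0.9, -1.2, 1.7]
grip_width: 0.0576
grip_force: 45.0
```

Call:
jog_arm(
  rows=[
    {"slide":[0,0,-0.01],"spin":0,"gripper":0.05},
    {"slide":[0,0,-0.02],"spin":0,"gripper":0.05},
    {"slide":[0,0,-0.03],"spin":0,"gripper":0.05},
    {"slide":[0,0,-0.04],"spin":0,"gripper":0.05},
    {"slide":[0,0,-0.05],"spin":0,"gripper":0.05},
    {"slide":[0,0,-0.06],"spin":0,"gripper":0.05},
    {"slide":[0,0,-0.06],"spin":0,"gripper":0.05},
    {"slide":[0,0,-0.06],"spin":0,"gripper":0.05},
  ],
)

```text
time_s: 17.65
ee_pos: [0.5602, -0.254, 0.2972]
eef_rot: [3.142, 0.0, 1.065]
force: [-0.4, -0.4, -6.5]
grip_width: 0.058
grip_force: 45.0
```

Call:
jog_arm(
  rows=[
    {"slide":[0,0,0],"spin":0,"gripper":0.05},
    {"slide":[0,0,0],"spin":0,"gripper":0.05},
    {"slide":[0,0,0],"spin":0,"gripper":0.05},
    {"slide":[0,0,0],"spin":0,"gripper":0.05},
    {"slide":[0,0,0],"spin":0,"gripper":0.05},
  ],
)

```text
time_s: 18.15
ee_pos: [0.5602, -0.254, 0.297]
eef_rot: [-3.141, -0.0, 1.065]
force: [0.5, -0.7, -6.0]
grip_width: 0.0578
grip_force: 45.0
```

```bash
python3 -c "
from h import *
weigh()
x,y,a=T['R'];go(x,y,.237,a)"
```

```text
mean [  0.305  -0.077  -6.197 -67.904 -35.252] std [0.375 0.605 0.405 0.017 0.008]
t 18.65 slide [0.0007 0.0003 0.0602] spin 0.0001 F [ 0.77  0.11 -5.91] w 0.05777922006443412 44.99202847480774 p [ 0.5602 -0.254   0.2972] [3.142 0.    1.065]
```

The right tin, at about 6.2 N, is clearly the heaviest. I'll keep hold of it and raise it.

Call:
jog_arm(
  rows=[
    {"slide":[0,0,-0.02],"spin":0,"gripper":0.05},
    {"slide":[0,0,-0.045],"spin":0,"gripper":0.05},
    {"slide":[0,0,-0.07],"spin":0,"gripper":0.05},
    {"slide":[0,0,-0.095],"spin":0,"gripper":0.05},
    {"slide":[0,0,-0.12],"spin":0,"gripper":0.05},
    {"slide":[0,0,-0.145],"spin":0,"gripper":0.05},
    {"slide":[0,0,-0.165],"spin":0,"gripper":0.05},
    {"slide":[0,0,-0.17],"spin":0,"gripper":0.05},
  ],
)

```text
time_s: 19.45
ee_pos: [0.5601, -0.2539, 0.4696]
eef_rot: [3.138, -0.0, 1.065]
force: [0.4, 0.4, -5.8]
grip_width: 0.0578
grip_force: 45.0
```

Call:
jog_arm(
  rows=[
    {"slide":[0,0,0],"spin":0,"gripper":0.05},
    {"slide":[0,0,0],"spin":0,"gripper":0.05},
    {"slide":[0,0,0],"spin":0,"gripper":0.05},
    {"slide":[0,0,0],"spin":0,"gripper":0.05},
    {"slide":[0,0,0],"spin":0,"gripper":0.05},
    {"slide":[0,0,0],"spin":0,"gripper":0.05},
    {"slide":[0,0,0],"spin":0,"gripper":0.05},
    {"slide":[0,0,0],"spin":0,"gripper":0.05},
  ],
)

```text
time_s: 20.25
ee_pos: [0.5603, -0.254, 0.4671]
eef_rot: [-3.142, -0.0, 1.065]
force: [0.4, -0.0, -6.5]
grip_width: 0.0582
grip_force: 45.0
```

```bash
python3 -c "
from h import *
weigh(6)
x,y,a=T['R'];go(x,y,.46,a)
print(telemetry.get_obs()['joint_vel'])
cv2.imwrite('pics/s2.png',cams.camera('side')[0][...,::-1])"
```

```text
mean [  0.237  -0.106  -5.872 -64.992 -39.673] std [0.459 0.376 0.318 0.012 0.005]
t 20.55 slide [0.0007 0.0003 0.0072] spin 0.0001 F [ 0.49 -0.6  -6.22] w 0.057960655169789425 44.99195694923401 p [ 0.5602 -0.254   0.4672] [ 3.142 -0.     1.065]
[-0.00156296  0.00025381 -0.00014396  0.00188715  0.00069222  0.00149541]
```

View pics/s2.png

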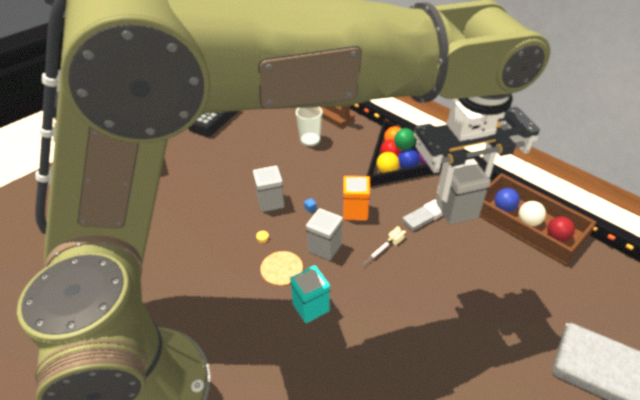

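The right tin is held upright at (463,195), about 23 cm up. The left tin (268,188) and middle tin (324,235) stand in their places and nothing else has moved.

```bash
python3 -c "
from station import workorder
print(workorder.hand_in())"
```

```text
the job is handed in; nothing more can be done
None
```

I lifted all three tins from left to right, and the right one is clearly the heaviest (about 6.2 N, against 3.3 N for the left and 2.3 N for the middle). I handed the job in while holding it upright about 23 cm above the counter, with the other two standing in their places; no verdict was shown.

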